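# Clip the wax pot into its table dock and hold it home

### The arm

A 7-joint arm with a two-finger parallel gripper is mounted at the origin on the work surface. World frame = base frame: x ahead of the robot, y to its left, z up, the work surface at z = 0. Lengths are in m, angles in rad, forces in N, time in s.
With the tool pointing down it reaches from about 0.35 to 0.9 m from the base axis. Payload 8.1 kg.
Tool frame: the origin (TCP) lies between the finger pads; the fingertips stand 25 mm ahead of it and the grasp point (between the pads) lies 6 mm ahead of it; z points along the fingers, y is the direction in which the jaws open and shut (so a half turn about z gives the same grasp; the last joint's range is limited). The gripper opens to 92 mm and grips with 3 to 60 N. Pads are 19 mm wide; open, the fingers measure 130 mm over their backs; the gripper's body (75 mm by 190 mm) begins 47 mm behind the grasp point.
Start: joints at [1.141, 0.434, 0.025, 1.573, -0.012, 1.134, -0.075], TCP at [0.201, -0.592, 0.252] pointing down, gripper open.
Joint ranges: [-2.62, 2.62], [-0.44, 2.09], [-1.27, 1.32], [0.08, 2.57], [-1.32, 4.46], [0.12, 2], [-2.74, 2.74]. Speed limits (rad/s): [2.22, 2.22, 3.01, 3.01, 3.14, 3.14, 3.14].

### API

Orientations are given as a rotation vector (axis times angle).
In Python, from cell import * gives the robot as it stands.
- The arm moves only by the shell command python3 -m jog 'ROWS' [FORCE]. ROWS is JSON, one flat list of numbers, 5 for each row, row after row: the finger opening in mm, from 0 to 91.8, then the shift along the tool's x, y, z in units of 40 mm (1.0 is 40 mm), then the turn about the tool's z in units of 6 degrees (1.0 is 6 degrees). A call has 1 to 20 rows; each row shifts and turns the pose as measured when the row begins, along the tool's axes as they then stand; what a row does not reach is not made up. A row lasts 1/12 s, in which the tool goes at most 41.7 mm and 7.16 degrees, less where a joint would pass 70% of its speed; a pose out of reach is approached as far as the arm can. A call is refused whole if a number of a shift passes 1 or a number of a turn 1, either way. A call with a gripper value outside its range is refused whole. The fingers move at their own pace and stop on an object; FORCE is the grip in N (left out, the last holds). Time passes only in rows, so rows that do not move let the fingers close. It gives the time, the measured TCP pose, the force and the opening at its end, in the units of the state.
- observe(): the state, without advancing time (a new reading comes with each control period).
- get_image(name): name is "scene" or "top" or "wrist"; returns the picture (480x640x3 uint8, red, green, blue); there is no depth.
- camera_params(name): a dict with "intrinsics" (3x3 intrinsics, pixels), "xyz" and "orientation" of the camera in the world. Camera axes: x right, y down, z forward; pixel columns grow to the right and rows downward; lengths in m; the calibration is good to about 2 mm. A picture is of the moment at which its call begins: read the wrist's pose just before it. camera_params takes no time and is no camera call; for the wrist camera it gives the pose at the moment of the call.
- sign_off(): hands the job in, once; it reports no verdict.
The state is a dict: "clock": time; "joints": joint angles; "dq": joint speeds; "joint_efforts": joint torques, N m; "position": TCP position; "ee_rot": TCP orientation; "force": force on the tool from outside, world axes, zero at the start; "ft_torque": the same for the moment, N m; "width": opening from 0.0 (shut) to 1.0 (fully open).
Only numpy, scipy, OpenCV 4.12 (cv2) and the standard library are available. Lean on these libraries where they do the work, as an engineer would, in place of code of your own. Each camera call takes 0.05 s, during which the arm holds its last target. There are 200 camera calls.

### The job

Pick up the lidded wooden wax pot with the spreading foot, lower it upright into the square table dock and press it down onto the sprung pad until the four catches snap over its foot and the pushing force suddenly drops; then keep pressing until the pot is fully home on the dock's floor. Finish while still holding the pot pressed down: do not let go. Leave the plain pot, the gouge and the glue stick where they are.

Things in the scene. Friction and masses are not known exactly. Their poses are not given: they have to be found in the camera images.
- wax_pot: Turned light-wood pot with a fixed lid, loose, upright, 0.2 to 0.33 kg, round about its z. Origin: centre of its underside. Foot: 62 mm across at the underside, widening to 74 mm at 6 to 8 mm height, then sloping in to 52 mm at 14 mm. Above it a straight body, 52 mm in diameter, up to the lid's flat top at 92 mm; a small knob in its middle reaches 102 mm.
- pot_grip (a point): Point on the wax pot's axis 65 mm above its underside, a good height to grip across the straight 52 mm body (any height above 45 mm will do).
- dock: Dark wooden square dock, 112 x 112 mm, under 38 mm tall, fixed to the table (place and yaw differ each time). Origin: its centre, on the table surface; z up. Opening with walls 39.5 mm from the centre, flared lips on top. Lips, walls and catches are slippery. Pad and catches are inside it.
- dock_floor (a point): Centre of the dock's floor, 8 mm above the table, where the pot's underside is when fully home. Left alone after the snap, the pad would lift the pot 3 to 4 mm off it and the catches hold it there: this last bit needs a steady push.
- catches (a point): Centre of the ring of four sprung steel ball catches (9 mm balls, centres 36.5 mm from the dock's axis, 25 mm above the table, at the four corners; they yield outward). The foot meets them with its underside about 26 mm above the table; resistance peaks at 10 to 16 N at about 22 mm, then drops suddenly (19 to 12 mm) as they snap over the foot and pull the pot down.
- pad (a joint): Travel in m of the sprung aluminium pad, a 39 mm disc in the middle of the dock's floor: 0 = up (top 22 mm above the table), 0.014 = fully down (level with the floor, 8 mm above the table). Its spring pushes back with 1.5 N at first, 7.8 N fully down.
- plain_pot: Bystander: plain straight light-wood pot without a foot, 60 mm in diameter, 80 mm tall, loose, standing. Origin at the centre of its underside.
- gouge: Bystander: carving gouge lying on the table, 230 mm long, wooden handle 29 mm thick. Origin on the table under the handle, near its blade end; blade towards its +x.
- glue_stick: Bystander: white glue stick with a black cap, 27 mm in diameter, 98 mm tall, standing. Origin at the centre of its underside.
Mind the look-alikes: they are no part of the job. Of the things like the dock, leave any that is blue; of the rest the smaller one is meant. Leave any green or yellow look-alike of the wax_pot alone.

How it is judged:
By the outcome, as a careful person would: the job done as asked, in the order asked, and still so for the second after the job is handed in, while the arm keeps its last pose, push and grip.
It also fails if it takes over 51 s, if anything falls off the work surface, if the arm or the gripper's body presses on something with over 40 N, if the wrist force passes 120 N, or if a joint passes its speed limit or range.

## Working session

There is one attempt and no reset: what is moved stays moved. The work goes in short steps, Python scripts to look and compute and a shell command to move; the robot and the scene stay as the last step left them, time stands still between calls to the robot, and variables do not carry over. Pictures are saved under pics/ and viewed, about 8 in all and at most 12, crops included, and the job is handed in when it is done.

```bash
mkdir -p pics; cat > h.py <<'E'
from cell import *
import numpy as np, cv2
from scipy.spatial.transform import Rotation as R
def rotm(o):
    o=np.array(o,float)
    return o if o.shape==(3,3) else R.from_rotvec(o).as_matrix()
def ray(name,u,v,z,cp=None):
    c=cp or camera_params(name);K=np.array(c["intrinsics"]);Rm=rotm(c["orientation"]);p=np.array(c["xyz"])
    d=Rm@np.linalg.solve(K,[u,v,1.]);return p+d*(z-p[2])/d[2]
def proj(name,X,cp=None):
    c=cp or camera_params(name);K=np.array(c["intrinsics"]);Rm=rotm(c["orientation"])
    q=K@(Rm.T@(np.array(X,float)-np.array(c["xyz"])));return q[:2]/q[2]
def save(name,f,crop=None,s=1):
    im=get_image(name)[:,:,::-1]
    if crop: x0,y0,x1,y1=crop; im=im[y0:y1,x0:x1]
    cv2.imwrite("pics/"+f,cv2.resize(np.ascontiguousarray(im),None,fx=s,fy=s,interpolation=cv2.INTER_CUBIC))
E
python3 - <<'E'
from h import *
s=observe();print(s)
for n in("top","scene"):save(n,n+"0.png");print(n,camera_params(n))
E
```

```text
{'clock': 0.0, 'joints': array([ 1.14142118,  0.43520467,  0.02497681,  1.5740796 , -0.01160374,
        1.13400832, -0.07513807]), 'dq': array([ 0.00019527,  0.00028426, -0.00088892, -0.00054524,  0.00051672,
       -0.00013479, -0.00075323]), 'joint_efforts': array([ 4.36120654e-04, -6.67852592e+01,  9.85125862e-01, -3.14465690e+01,
       -6.06584083e-02,  4.28557734e-02,  1.66671293e-04]), 'position': array([ 0.20041752, -0.59150126,  0.25096313]), 'ee_rot': array([-3.09829608e+00, -5.10596902e-01,  6.11047811e-04]), 'force': array([-0.90173402, -0.26356023,  1.00011698]), 'ft_torque': array([-0.01175663, -0.03216313,  0.02360077]), 'width': 0.9983891153977871}
top {'intrinsics': array([[575.12528764,   0.        , 316.47374459],
       [  0.        , 575.12528764, 251.80510701],
       [  0.        ,   0.        ,   1.        ]]), 'xyz': array([0.41528118, 0.00915508, 1.26619416]), 'orientation': array([-2.15427888,  2.19061278, -0.13373003])}
scene {'intrinsics': array([[601.82033724,   0.        , 317.55756278],
       [  0.        , 601.82033724, 246.06341137],
       [  0.        ,   0.        ,   1.        ]]), 'xyz': array([0.9231945 , 0.64191467, 1.10922368]), 'orientation': array([-0.71911096, -2.76647348,  0.88200174])}
```

View pics/top0.png

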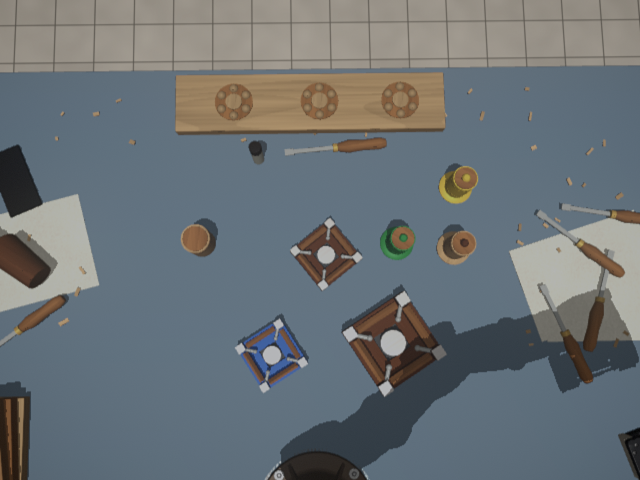

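View pics/scene0.png

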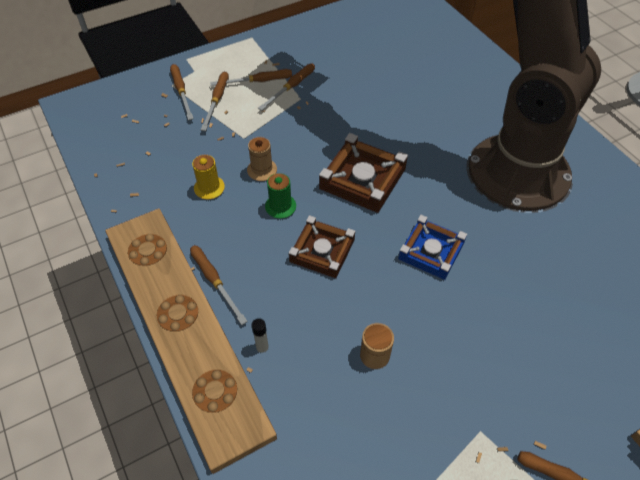

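Candidates for the pot in the top view: yellow (458,183), green (397,242) and wood (457,247). Candidates for the dock: blue (272,355), small brown (326,254) and large brown (393,343). I choose the wood pot and the small brown dock, and check them in one close crop.

```bash
python3 - <<'E'
from h import *
save("top","c1.png",(280,205,490,300),3.8)
save("scene","c2.png",(230,120,370,290),3.5)
for z in (0.0,0.038):
  print("dock",z,[ray("top",*p,z).round(4) for p in((330,223),(358,257),(323,286),(295,253),(326,255))])
print("pot knob",ray("top",463,243,.102),"scene knob",ray("scene",259,143,.102))
E
```

```text
dock 0.0 [array([ 0.6169, -0.0418,  0.    ]), array([ 0.5398, -0.1023,  0.    ]), array([ 0.477 , -0.0236,  0.    ]), array([0.551, 0.037, 0.   ]), array([ 0.5454, -0.0315,  0.    ])]
dock 0.038 [array([ 0.6109, -0.0403,  0.038 ]), array([ 0.5361, -0.099 ,  0.038 ]), array([ 0.4751, -0.0226,  0.038 ]), array([0.5469, 0.0362, 0.038 ]), array([ 0.5415, -0.0303,  0.038 ])]
pot knob [ 0.55513995 -0.30923407  0.102     ] scene knob [ 0.55424229 -0.30770318  0.102     ]
```

View pics/c1.png

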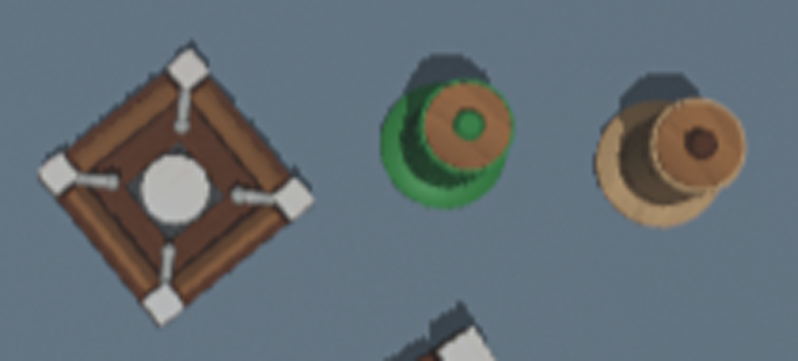

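View pics/c2.png

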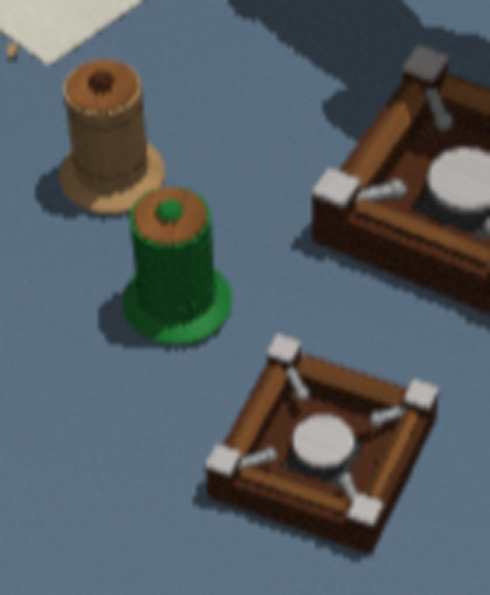

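```bash
python3 - <<'E'
from h import *
f=lambda x,y:(280+x/3.8-.37,205+y/3.8-.37)
g=lambda x,y:(230+x/3.5-.36,120+y/3.5-.36)
c=np.array([ray("top",*f(*p),.036)[:2] for p in((192,42),(314,202),(161,326),(38,176))])
print(c.round(4),c.mean(0)); d=c[0]-c[2],c[1]-c[3]
print([np.linalg.norm(x) for x in d],[np.degrees(np.arctan2(x[1],x[0])) for x in d])
c=np.array([ray("scene",*g(*p),.036)[:2] for p in((283,334),(439,388),(372,520),(206,464))]);print("sc",c.mean(0))
print("pad",ray("top",*f(176,189),.022),ray("scene",*g(323,436),.022))
print("knob",ray("top",*f(703,142),.102),ray("scene",*g(101,80),.102),"lid",ray("top",*f(698,145),.092),ray("scene",*g(103,86),.092))
print("foot",[ray("top",*f(*p),.007)[:2] for p in((595,160),(662,229))], ray("scene",*g(112,172),.007))
print("green",ray("top",*f(468,125),.102),"yellow",ray("top",466,178,.102))
E
```

```text
[[ 0.6272 -0.041 ]
 [ 0.5345 -0.1083]
 [ 0.4658 -0.0204]
 [ 0.5518  0.0477]] [ 0.54481834 -0.03051098]
[np.float64(0.16275155280150674), np.float64(0.15695418753883722)] [np.float64(-7.29876135235071), np.float64(-96.32943794139435)]
sc [ 0.53959861 -0.03071537]
pad [ 0.54456361 -0.03074524  0.022     ] [ 0.5400191  -0.03248432  0.022     ]
knob [ 0.55715221 -0.31267641  0.102     ] [ 0.55455143 -0.30975526  0.102     ] lid [ 0.55677202 -0.31263985  0.092     ] [ 0.55217805 -0.31346523  0.092     ]
foot [array([ 0.55917318, -0.27539619]), array([ 0.51827368, -0.31275815])] [ 0.55259381 -0.31399447  0.007     ]
green [ 0.56837095 -0.18610892  0.102     ] yellow [ 0.69071687 -0.32160367  0.102     ]
```

Both views agree to about 5 mm. The pot is at about (0.555, -0.312) and the dock at about (0.543, -0.031) with sides near 38°. The dock measures 111–115 mm a side and the lid heights fit. I'll move above the pot.

```bash
python3 -m jog '[91.8,0.85,-0.3,0,0, 91.8,0.89,-0.314,0,0, 91.8,0.89,-0.314,0,0, 91.8,0.89,-0.314,0,0, 91.8,0.89,-0.314,0,0, 91.8,0.89,-0.314,0,0, 91.8,0.89,-0.314,0,0, 91.8,0.89,-0.314,0,0, 91.8,0.89,-0.314,0,0, 91.8,0.89,-0.314,0,0, 91.8,0,0,0,-1, 91.8,0,0,0,-1, 91.8,0,0,0,-1, 91.8,0,0,0,-1, 91.8,0,0,0,-0.4, 91.8,0,0,0,0]'
cat >> h.py <<'E'
def todo(x,y,z):
    s=observe();Rm=R.from_rotvec(s["ee_rot"]).as_matrix()
    print("t",s["clock"],"pos",s["position"].round(4),"zaxis",Rm[:,2].round(3),"yaxis",Rm[:,1].round(3),"F",s["force"].round(1),"w",round(s["width"],3))
    print("grasp pt",(s["position"]+.006*Rm[:,2]).round(4),"units to go",(Rm.T@(np.array([x,y,z])-s["position"])/.04).round(3))
E
python3 - <<'E'
from h import *
todo(.555,-.312,.2)
save("wrist","w1.png");c=camera_params("wrist");print(c["xyz"])
print("expected knob",proj("wrist",(.555,-.312,.102)),"foot",proj("wrist",(.555,-.312,.0)),c)
E
```

```text
clock: 1.53
position: [0.5092, -0.3459, 0.2458]
ee_rot: [-2.883, -1.23, 0.005]
force: [-0.4, 0.2, -0.5]
width: 0.998
t 1.5333 pos [ 0.5092 -0.3459  0.2458] zaxis [-0.005  0.005 -1.   ] yaxis [ 0.722 -0.692 -0.007] F [-0.4  0.2 -0.5] w 0.998
grasp pt [ 0.5091 -0.3459  0.2398] units to go [1.406 0.249 1.142]
[ 0.56230155 -0.29184613  0.3781642 ]
expected knob [334.41807301 166.25731392] foot [331.42220914 159.22921002] {'intrinsics': array([[350.52524919,   0.        , 320.62731202],
       [  0.        , 350.52524919, 242.89756311],
       [  0.        ,   0.        ,   1.        ]]), 'xyz': array([ 0.56230155, -0.29184613,  0.3781642 ]), 'orientation': array([ 2.66591039, -1.07469293, -0.1641249 ])}
```

View pics/w1.png

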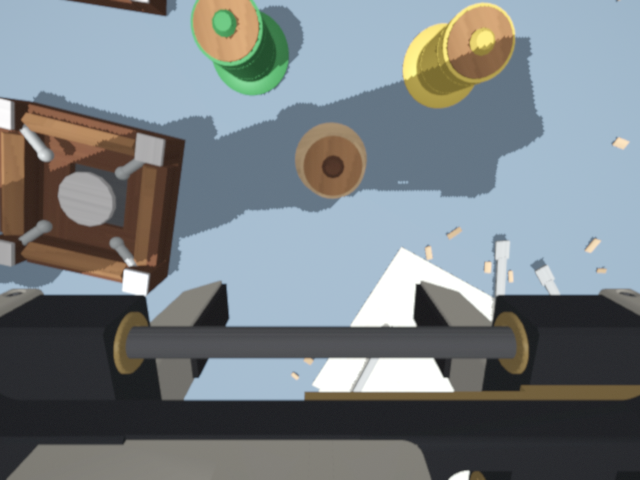

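The wrist view shows the wooden pot's knob at (333,167) against a predicted (334,166), so the pot position holds to about 1 mm. I'll align first, then descend.

```bash
python3 -m jog '[91.8,0.7,0.12,0.5,0, 91.8,0.7,0.12,0.6,0, 91.8,0.06,0.02,0.9,0, 91.8,0,0,0,0, 91.8,0,0,0,0]'; python3 - <<'E'
from h import *
todo(.555,-.312,.071)
print("knob now at px?",proj("wrist",(.555,-.312,.102)))
E
```

```text
clock: 2.0
position: [0.5588, -0.3127, 0.1656]
ee_rot: [-2.899, -1.206, 0.001]
force: [0.0, 0.4, 1.1]
width: 1.001
t 2.0 pos [ 0.5588 -0.3127  0.1656] zaxis [-0.001  0.001 -1.   ] yaxis [ 0.709 -0.705 -0.002] F [0.  0.4 1.1] w 1.001
grasp pt [ 0.5588 -0.3127  0.1596] units to go [-0.054 -0.076  2.366]
knob now at px? [315.76988278 275.54847757]
```

```bash
python3 -m jog '[91.8,-0.06,-0.08,0.5,0, 91.8,0,0,0.7,0, 91.8,0,0,0.7,0, 91.8,0,0,0.4,0, 91.8,0,0,0,0]'; python3 - <<'E'
from h import *
todo(.555,-.312,.071)
E
```

```text
clock: 2.42
position: [0.5567, -0.3181, 0.0805]
ee_rot: [2.899, 1.189, 0.007]
force: [-1.0, 0.4, 0.2]
width: 1.002
t 2.4167 pos [ 0.5567 -0.3181  0.0805] zaxis [ 0.007 -0.006 -1.   ] yaxis [ 0.702 -0.712  0.009] F [-1.   0.4  0.2] w 1.002
grasp pt [ 0.5567 -0.3181  0.0745] units to go [ 0.076 -0.139  0.237]
```

```bash
python3 -m jog '[91.8,0.08,-0.12,0.1,0, 91.8,0,0,0.1,0, 91.8,0,0,0,0,91.8,0,0,0,0]'; python3 - <<'E'
from h import *
todo(.555,-.312,.071)
E
```

```text
clock: 2.75
position: [0.5571, -0.3151, 0.0784]
ee_rot: [2.897, 1.18, 0.012]
force: [-0.4, 0.2, 0.5]
width: 0.999
t 2.75 pos [ 0.5571 -0.3151  0.0784] zaxis [ 0.012 -0.01  -1.   ] yaxis [ 0.699 -0.715  0.016] F [-0.4  0.2  0.5] w 0.999
grasp pt [ 0.5572 -0.3151  0.0724] units to go [ 0.015 -0.095  0.183]
```

```bash
python3 -m jog '[91.8,0.02,-0.12,0.05,0, 91.8,0,0,0,0, 60,0,0,0,0, 50,0,0,0,0,40,0,0,0,0,40,0,0,0,0,40,0,0,0,0,40,0,0,0,0]' 50; python3 - <<'E'
from h import *
todo(.555,-.312,.25)
E
```

```text
clock: 3.42
position: [0.5558, -0.3115, 0.0797]
ee_rot: [2.893, 1.178, 0.017]
force: [0.4, 0.3, -1.0]
width: 0.617
t 3.4167 pos [ 0.5558 -0.3115  0.0797] zaxis [ 0.017 -0.012 -1.   ] yaxis [ 0.699 -0.715  0.021] F [ 0.4  0.3 -1. ] w 0.617
grasp pt [ 0.5559 -0.3116  0.0737] units to go [-0.008  0.083 -4.258]
```

```bash
python3 -m jog '[40,0,0,0,0,40,0,0,0,0,40,0,0,0,0]' 50; python3 - <<'E'
from h import *
todo(.555,-.312,.25)
E
```

```text
clock: 3.67
position: [0.5556, -0.3113, 0.0797]
ee_rot: [2.894, 1.179, 0.017]
force: [-0.5, 0.6, 1.3]
width: 0.561
t 3.6667 pos [ 0.5556 -0.3113  0.0797] zaxis [ 0.016 -0.012 -1.   ] yaxis [ 0.699 -0.715  0.02 ] F [-0.5  0.6  1.3] w 0.561
grasp pt [ 0.5557 -0.3114  0.0737] units to go [-0.009  0.086 -4.257]
```

```bash
python3 -m jog '[40,0,0,-0.2,0, 40,0,0,-0.4,0, 40,0,0,-0.5,0, 40,0,0,-0.4,0, 40,0,0,-0.2,0, 40,0,0,0,0]' 50; python3 - <<'E'
from h import *
todo(.543,-.031,.135)
save("scene","s3.png",(190,70,370,300),2.6)
E
```

```text
clock: 4.17
position: [0.5527, -0.3099, 0.1497]
ee_rot: [2.897, 1.18, 0.011]
force: [-0.2, -0.3, -2.1]
width: 0.559
t 4.1667 pos [ 0.5527 -0.3099  0.1497] zaxis [ 0.012 -0.01  -1.   ] yaxis [ 0.699 -0.715  0.015] F [-0.2 -0.3 -2.1] w 0.559
grasp pt [ 0.5528 -0.3099  0.1437] units to go [ 4.697 -5.162  0.297]
```

View pics/s3.png

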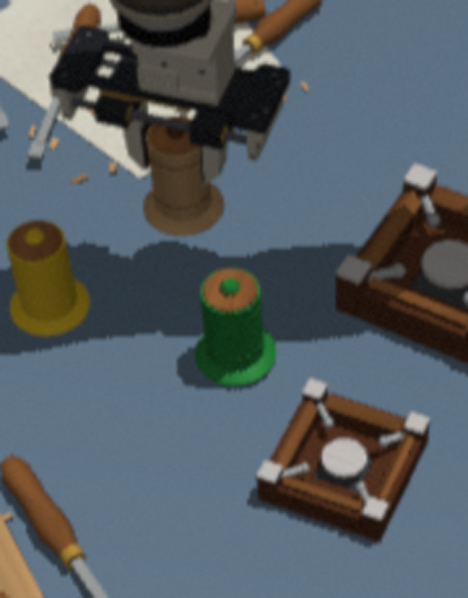

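The pot is held upright and lifted clear of everything. Next I'll raise it above the green pot's height and carry it over the dock.

```bash
python3 -m jog '[40,0,0,-0.4,0, 40,0,0,-0.7,0, 40,0,0,-0.7,0, 40,0.2,-0.2,-0.3,0, 40,0.4,-0.44,0,0, 40,0.5,-0.55,0,0, 40,0.52,-0.57,0,0,40,0.52,-0.57,0,0,40,0.52,-0.57,0,0,40,0.52,-0.57,0,0,40,0.52,-0.57,0,0,40,0.52,-0.57,0,0,40,0.4,-0.44,0,0,40,0.2,-0.2,0,0,40,0,0,0,0]' 50; python3 - <<'E'
from h import *
todo(.543,-.031,.135)
E
```

```text
clock: 5.47
position: [0.5323, -0.0027, 0.2159]
ee_rot: [-2.908, -1.185, 0.016]
force: [0.1, -0.5, -1.2]
width: 0.56
t 5.4667 pos [ 0.5323 -0.0027  0.2159] zaxis [-0.01  -0.003 -1.   ] yaxis [ 0.699 -0.715 -0.005] F [ 0.1 -0.5 -1.2] w 0.56
grasp pt [ 0.5322 -0.0027  0.2099] units to go [-0.286  0.704  2.021]
```

```bash
python3 -m jog '[40,-0.1,0.2,0.1,0, 40,-0.1,0.3,0.3,0, 40,-0.08,0.15,0.3,0, 40,0,0,0.2,0,40,0,0,0,0]' 50; python3 - <<'E'
from h import *
todo(.543,-.031,.135)
E
```

```text
clock: 5.88
position: [0.5415, -0.0358, 0.1733]
ee_rot: [-2.91, -1.183, 0.022]
force: [-0.0, 1.3, -2.4]
width: 0.556
t 5.8833 pos [ 0.5415 -0.0358  0.1733] zaxis [-0.013 -0.005 -1.   ] yaxis [ 0.698 -0.716 -0.006] F [-0.   1.3 -2.4] w 0.556
grasp pt [ 0.5414 -0.0358  0.1673] units to go [ 0.124 -0.054  0.957]
```

```bash
python3 -m jog '[40,0.12,-0.05,0.3,0, 40,0,0,0.35,0, 40,0,0,0.1,0, 40,0,0,0,0,40,0,0,0,0]' 50; python3 - <<'E'
from h import *
todo(.543,-.031,.11)
i1=get_image("scene")[175:295,255:390,::-1];i2=get_image("top")[195:315,260:395,::-1]
cv2.imwrite("pics/d1.png",np.hstack([cv2.resize(i,None,fx=2.95,fy=2.95,interpolation=cv2.INTER_CUBIC) for i in(i1,i2)]))
E
```

```text
clock: 6.3
position: [0.5425, -0.0379, 0.14]
ee_rot: [2.916, 1.169, -0.029]
force: [-0.2, -0.3, -2.7]
width: 0.561
t 6.3 pos [ 0.5425 -0.0379  0.14  ] zaxis [-0.017 -0.007 -1.   ] yaxis [ 0.691 -0.723 -0.007] F [-0.2 -0.3 -2.7] w 0.561
grasp pt [ 0.5424 -0.038   0.134 ] units to go [ 0.141 -0.113  0.749]
```

View pics/d1.png

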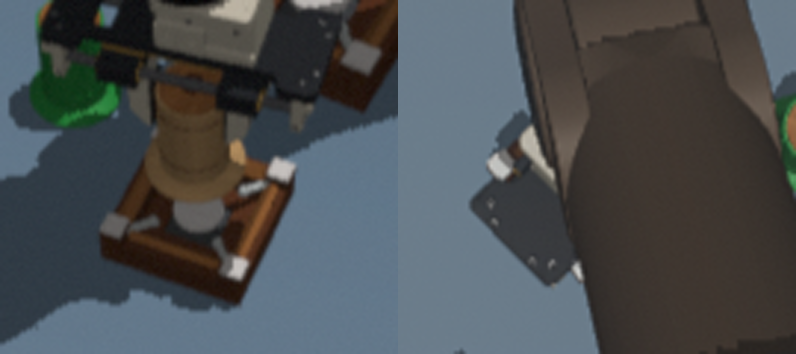

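```bash
python3 - <<'E'
from h import *
from scipy.optimize import least_squares
cp=camera_params("scene");t=np.linspace(0,2*np.pi,180)
def ext(x,y,z):
    P=np.array([proj("scene",(x+.037*np.cos(a),y+.037*np.sin(a),z),cp) for a in t]);return np.array([P[:,0].min(),P[:,0].max(),P[:,1].max()])
o=lambda v,a:(v/2.95+a-.33)
m=np.array([o(146,255),o(243,255),o(203,175)])
for z in(.06,.067):
    r=least_squares(lambda p:ext(p[0],p[1],z)-m,[.54,-.03]);print(z,r.x,r.fun)
E
```

```text
0.06 [ 0.53683762 -0.04429508] [-0.54084022  0.54050404 -0.02134755]
0.067 [ 0.53928883 -0.03994287] [-0.65301427  0.65260568 -0.02594271]
```

```bash
python3 -m jog '[40,0.16,-0.13,0,0, 40,0,0,0.1,0, 40,0,0,0,0]' 50; python3 - <<'E'
from h import *
todo(.543,-.0305,.118)
E
```

```text
clock: 6.65
position: [0.5451, -0.0287, 0.138]
ee_rot: [2.915, 1.168, -0.022]
force: [-0.9, -0.1, -1.4]
width: 0.557
t 6.65 pos [ 0.5451 -0.0287  0.138 ] zaxis [-0.012 -0.007 -1.   ] yaxis [ 0.691 -0.723 -0.004] F [-0.9 -0.1 -1.4] w 0.557
grasp pt [ 0.545  -0.0287  0.132 ] units to go [-0.063 -0.002  0.502]
```

```bash
python3 -m jog '[40,-0.04,0,0.15,0, 40,0,0,0.2,0, 40,0,0,0.15,0, 40,0,0,0.05,0]' 50; python3 - <<'E'
from h import *
todo(.543,-.0305,.110)
E
```

```text
clock: 6.98
position: [0.5443, -0.0292, 0.115]
ee_rot: [2.913, 1.17, -0.018]
force: [-0.4, 0.7, -1.9]
width: 0.556
t 6.9833 pos [ 0.5443 -0.0292  0.115 ] zaxis [-0.01  -0.007 -1.   ] yaxis [ 0.692 -0.722 -0.002] F [-0.4  0.7 -1.9] w 0.556
grasp pt [ 0.5442 -0.0293  0.109 ] units to go [-0.043  0.001  0.126]
```

```bash
python3 -m jog '[40,-0.02,0,0.15,0, 40,0,0,0.12,0, 40,0,0,0,0]' 60; python3 - <<'E'
from h import *
todo(.543,-.0305,.088)
save("scene","d2.png",(255,175,390,295),4)
E
```

```text
clock: 7.23
position: [0.5441, -0.0295, 0.1028]
ee_rot: [2.913, 1.17, -0.017]
force: [0.3, 1.4, 6.4]
width: 0.56
t 7.2333 pos [ 0.5441 -0.0295  0.1028] zaxis [-0.009 -0.006 -1.   ] yaxis [ 0.692 -0.722 -0.002] F [0.3 1.4 6.4] w 0.56
grasp pt [ 0.544  -0.0295  0.0968] units to go [-0.033  0.001  0.37 ]
```

View pics/d2.png

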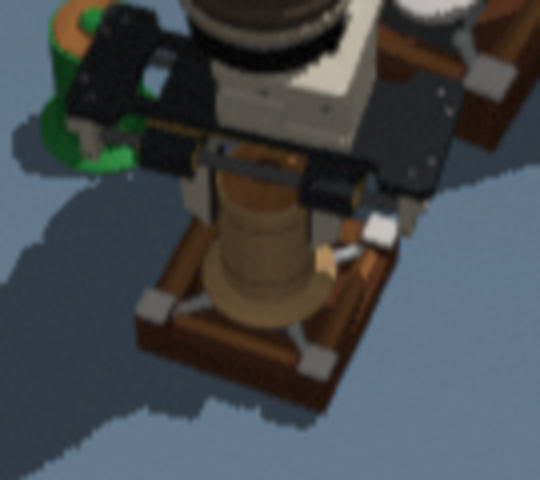

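The pot is inside the lips and meeting the catches: +8 N with the underside at about 23 mm, as described, and little side force. I'll press on in small steps.

```bash
for i in 1 2 3; do python3 -m jog '[40,0,0,0.08,0]' 60 | tr '\n' ' '; echo; done
```

```text
clock: 7.37 position: [0.5452, -0.0294, 0.101] ee_rot: [2.913, 1.17, -0.014] force: [-2.1, -0.4, 16.8] width: 0.559 
clock: 7.45 position: [0.5461, -0.0293, 0.0988] ee_rot: [2.912, 1.17, -0.011] force: [-1.7, -0.5, 18.9] width: 0.56 
clock: 7.53 position: [0.5467, -0.0295, 0.0964] ee_rot: [2.911, 1.169, -0.009] force: [-2.5, -0.7, 2.4] width: 0.556
```

Force peaked near 19 N and dropped to 2.4 N, so the catches snapped. I'll keep pressing.

```bash
for i in 1 2 3 4; do python3 -m jog '[40,-0.02,-0.02,0.08,0]' 60 | tr '\n' ' '; echo; done
```

```text
clock: 7.62 position: [0.5463, -0.0296, 0.0937] ee_rot: [2.91, 1.169, -0.006] force: [0.6, 0.6, 3.4] width: 0.562 
clock: 7.7 position: [0.5461, -0.0296, 0.0909] ee_rot: [2.91, 1.168, -0.003] force: [0.9, 0.5, 3.8] width: 0.561 
clock: 7.78 position: [0.5459, -0.0296, 0.088] ee_rot: [2.909, 1.168, 0.0] force: [1.5, -0.6, 5.6] width: 0.563 
clock: 7.87 position: [0.5456, -0.0292, 0.087] ee_rot: [2.908, 1.168, 0.003] force: [-18.8, 0.4, 72.0] width: 0.558
```

Floor reached: hard stop with the TCP at 0.087, as predicted (0.0877). I'll ease to a moderate steady push.

```bash
for i in 1 2 3; do python3 -m jog '[40,0,0,0.015,0]' 60 | tr '\n' ' '; echo; done
```

```text
clock: 7.95 position: [0.5456, -0.029, 0.0875] ee_rot: [2.908, 1.168, 0.004] force: [-1.3, -0.5, 4.4] width: 0.559 
clock: 8.03 position: [0.5455, -0.029, 0.0875] ee_rot: [2.907, 1.168, 0.005] force: [-1.4, -0.1, 5.5] width: 0.558 
clock: 8.12 position: [0.5454, -0.0291, 0.0873] ee_rot: [2.907, 1.167, 0.005] force: [-1.5, -0.7, 11.4] width: 0.559
```

```bash
for i in 1 2; do python3 -m jog '[40,0,0,0.025,0]' 60 | tr '\n' ' '; echo; done; python3 - <<'E'
from h import *
for i in range(6):
    get_image("top");s=observe();print(s["clock"],s["position"].round(4),s["force"].round(1),s["width"].round(3))
save("scene","d3.png",(255,175,390,295),4)
E
```

```text
clock: 8.2 position: [0.5454, -0.0291, 0.0872] ee_rot: [2.907, 1.167, 0.006] force: [-6.6, -0.4, 25.7] width: 0.559 
clock: 8.28 position: [0.5454, -0.0291, 0.0872] ee_rot: [2.906, 1.167, 0.006] force: [-5.5, -0.0, 21.1] width: 0.559 Traceback (most recent call last):
  File "<stdin>", line 3, in <module>
AttributeError: 'float' object has no attribute 'round'
```

```bash
python3 - <<'E'
from h import *
for i in range(8):
    get_image("top");s=observe();print(s["clock"],s["position"].round(4),s["force"].round(1),round(s["width"],3))
save("scene","d3.png",(255,175,390,295),4)
E
```

```text
8.3833 [ 0.5455 -0.0291  0.0873] [-4.2  0.6 18.4] 0.558
8.4333 [ 0.5454 -0.0291  0.0872] [-3.7 -0.1 19.6] 0.56
8.4833 [ 0.5454 -0.0291  0.0872] [-3.5  0.7 18.8] 0.561
8.5333 [ 0.5454 -0.0291  0.0873] [-4.   1.2 18.6] 0.558
8.5833 [ 0.5454 -0.0291  0.0872] [-3.9 -0.3 18.3] 0.556
8.6333 [ 0.5454 -0.0291  0.0873] [-3.4 -0.2 19.4] 0.559
8.6833 [ 0.5454 -0.0291  0.0873] [-4.6 -0.5 17.8] 0.56
8.7333 [ 0.5454 -0.0291  0.0872] [-4.4  0.  19.6] 0.56
```

View pics/d3.png

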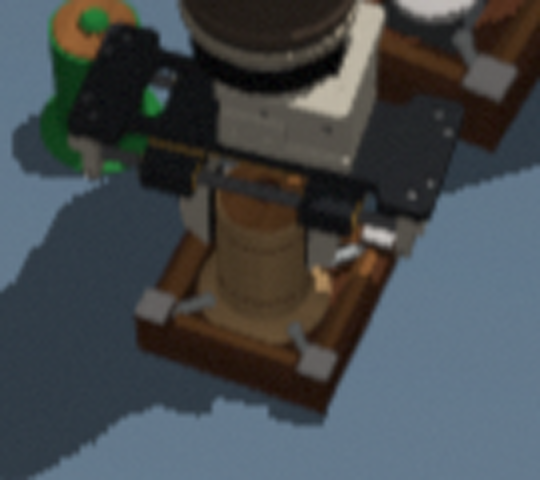

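The push is steady at 18–20 N, the pot sits at floor level with the catches over its foot, and the grip holds. I'm handing in.

```bash
python3 -c "
from cell import *
print(sign_off())"
```

```text
the job is handed in; nothing more can be done
None
```

The wax pot is in the small brown dock, snapped in and pressed home. I handed the job in at about 8.7 s with the gripper still holding it down.

- **Choice of objects:** I used the light-wood footed pot and the smaller brown dock. I left the green and yellow pots and the blue and large brown docks alone. I did not look again at the plain pot, gouge or glue stick at the end, but the arm never went near them.
- **Snap:** The force rose to about 19 N, then dropped to 2.4 N with the pot's underside at about 17 mm. That is in the expected range.
- **Fully home:** The pot met a hard stop with its underside at about 7.6 mm by arm position, against the 8 mm expected. The last picture shows the foot down below the catches.
- **Final hold:** The push stayed steady at 18–20 N for the last 0.4 s of checks, with the grip set to 60 N and the fingers stopped at about 51.5 mm.

Things that were not clean:
- **Force spike:** Reaching the floor gave a reading of 72 N at the wrist in the last pressing step, passed through the gripped pot. It is below the 120 N wrist limit, and I eased off at once. If it counts as the gripper pressing, it is above the 40 N limit.
- **Tilt:** The tool leaned by up to about 1–1.5° during the moves and was nearly straight again at the end. I did not measure the pot's own tilt separately.
- **Camera disagreement:** The top and scene cameras placed the dock about 5 mm apart in x. I corrected the position from a scene-camera view of the pot relative to the dock.

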